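# Reset the tripped microscope lamp supply

## Robot

A 6-joint arm with a two-finger parallel gripper is mounted at the origin on the work surface. World frame = base frame: x ahead of the robot, y to its left, z up, the work surface at z = 0. Lengths are in mm, angles in rad, forces in N, time in s.
With the tool pointing down it reaches from about 200 to 875 mm from the base axis. Payload 3.4 kg.
Tool frame: the origin (TCP) lies at the very end of the fingers, on their centre line; the grasp point (between the pads) lies 19 mm behind it; z points along the fingers, y is the line along which they close (so a half turn about z gives the same grasp; the last joint's range is limited). The gripper opens to 94 mm and grips with 3 to 60 N. Pads are 16 mm wide; open, the fingers measure 119 mm over their backs; the gripper's body (75 mm by 177 mm) begins 78 mm behind the grasp point.
Start: joints at [1.17, 0.276, 1.505, -0, 1.361, -0.121], TCP at [158.811, 552.67, 205.493] pointing down, gripper open.
Joint ranges: [-2.89, 2.89], [-0.75, 2.08], [0.22, 2.7], [-1.18, 4.32], [0.11, 2.71], [-2.7, 2.7]. Speed limits (rad/s): [2.57, 2.57, 3.14, 3.14, 3.14, 3.14].

## Interface

Orientations are given as a unit quaternion [x, y, z, w].
In Python, from station import sensors, cams, robot gives the robot as it stands. The module is installed in compiled form; this text tells all that it offers.
- The arm moves only by the tool send_rows, never from a script. Its argument "steps" is a list of rows, each a list of 4 numbers: the shift along the tool's x, y, z scaled (see below), then the turn about the tool's z scaled (see below). A call has exactly 5 rows; each row shifts and turns the commanded pose from where the row before left it, along the tool's axes as they then stand; what a row does not reach is not made up. The controller multiplies each number of a shift by 20 mm and each number of a turn by 0.08 rad. A row lasts 1/12 s, in which the tool goes at most 41.7 mm and 7.16 degrees, less where a joint would pass 70% of its speed; a pose out of reach is approached as far as the arm can. A call with a number of a shift or a turn outside -1 to 1 is refused whole. A call with a gripper value outside its range is refused whole. "fingers" is the opening in per cent of the stroke, from 0 (shut) to 100 (fully open), set as the call begins (left out, the last holds). The fingers move at their own pace and stop on an object; "newtons" is the grip in N (left out, the last holds). Time passes only in rows, so rows that do not move let the fingers close, or fill a call up. It gives the time, the measured TCP pose, the force, the opening and the grip force at its end, in the units of the state.
- sensors.observe(): the state, without advancing time (a new reading comes with each control period).
- cams.read_camera(name): name is "side" or "top" or "wrist"; returns a dict with "color" (400x640x3 uint8, blue, green, red), "depth" (400x640 float32, mm along the optical axis (not along the pixel's ray), 0 where there is no reading), "mtx" (3x3 intrinsics, pixels), "R" (3x3) and "t" (3): a world point X has camera coordinates R X + t; the wrist camera has in their place "hand_eye" (4x4, takes a point from camera to tool coordinates, whose origin is the TCP and whose axes are the flange's). Camera axes: x right, y down, z forward; pixel columns grow to the right and rows downward; lengths in mm; the calibration is good to about 2 mm. A picture is of the moment at which its call begins: read the wrist's pose just before it.
- robot.close_job(): hands the job in; it is judged then, once.
Trained networks look in a picture, given as the dict that the camera call returned (one of the last four; its "shot" number tells which), for a name from the list of things; names that differ only in an ending like _2 or _b are one class to them, and where a whole thing is asked for, a point or a joint stands for the part that bears it (a point fixed in the world has none). Each returns a list of dicts, best first, with "confidence" (0 to 1); they miss things now and then, are a little off and sometimes report something else, mostly with a low value. They report only what shows in the picture. A call takes as long as a camera call.
- cams.find_in(label, picture): "xyz" ([x, y, z] in mm, in the coordinates of the camera as it stood for that picture, good to about 4 mm: the middle of the surface that is visible of it).
- cams.masks_of(label, picture): "mask" (400x640 bool, what is visible of it).
The state is a dict: "time_s": time; "joints": joint angles; "qd": joint speeds; "joint_torque": joint torques, N m; "eef_pos": TCP position; "tcp_rot": TCP orientation; "force": force on the tool from outside, world axes, zero at the start; "ft_torque": the same for the moment, N m; "finger_gap": opening from 0.0 (shut) to 1.0 (fully open); "gripper_force": force on a finger pad.
Only numpy, scipy, OpenCV 4.12 (cv2) and the standard library are available. Lean on these libraries where they do the work, as an engineer would, in place of code of your own. Each camera call takes 0.05 s, during which the arm holds its last target. There are 200 camera calls.

## Task

The microscope's lamp supply (the white unit with the yellow sliding guard) has tripped: with a fingertip, push its guard all the way open, reach into the well and press the sunken orange reset key fully down, keeping it down for a full second, then let it come up, push the guard fully shut again and draw clear. Only push: do not pick up or knock about anything on the bench, and do not press the blue key of the grey controller beside it.

Things in the scene. Friction and masses are not known exactly. Their poses are not given: they have to be found in the camera images.
- supply: White lamp power supply with a yellow sliding guard on top; fixed to the bench, 130 mm in its x, 240 mm in its y, 70 mm tall. Origin: centre of its underside on the bench; x, y along its sides, z up. It may stand left or right, turned up to 0.4 rad. A black dial (32 mm across, 15 mm tall) stands on its top at x 20, y 92 mm, and low rails (7 mm tall) run along the guard at x +-36 mm
- supply_well (a point): Centre of the mouth of the round well in the supply's top, at x 0, y -60, z 70 mm in the supply's frame. The well is 46 mm across, 34 mm deep, with straight walls; shut, the guard covers it. In it sits the reset key
- reset_top (a point): Centre of the top face of the orange reset key (28 mm across) in the middle of that well; at rest 20 mm below the well's mouth (50 mm above the bench), fully down 26 mm below it. It moves with the key
- reset (a joint): Travel of the orange reset key, in m: 0 up, 0.006 fully down. It rises by itself when let go, needs about 1.5 N to start and 5 N at full travel.
- guard (a joint): Travel of the yellow guard along the supply's +y, in m: 0 shut (centred over the well, at a stop), 0.060 fully open (at a stop); the well is wholly clear beyond 0.053. It cannot be lifted off, stays where it is left and resists with about 1.5 N of friction. It may start up to 0.015 open
- guard_rib (a point): Centre of the top of the upright rib on the guard, which is there to be pushed; moves with the guard. The rib is 50 mm long in the supply's x, 12 mm thick in its y, 22 mm tall, its top 97 mm above the bench. It stands on the middle of the guard plate (64 mm in x, 60 mm in y, top 75 mm above the bench), so 24 mm of plate lies on either side of it in y
- controller: Grey stage controller, not to be operated: fixed, 130 mm in its x, 160 mm in its y, 70 mm tall, with a low joystick (20 mm above its top) and an open well with a blue key. Origin: centre of its underside. It stands on the other side from the supply
- blue_key_top (a point): Centre of the top of the blue key in the controller's own open well (46 mm across; at x 0, y -35 mm of the controller; key 20 mm below the mouth): the wrong key
- blue_key (a joint): Travel of the blue key, in m: 0 up, 0.006 fully down. It rises by itself when let go, needs about 1.5 N to start and 5 N at full travel.
- oil: Bystander, loose: amber glass dropper bottle, upright, 34 mm across, 75 mm tall; origin at the centre of its underside
- canister: Bystander, loose: aluminium objective canister, upright, 38 mm across, 60 mm tall; origin at the centre of its underside
- slidebox: Bystander, loose: blue slide box, 85 x 160 x 34 mm; origin at the centre of its underside
- dish: Bystander, loose: shallow glass dish, 90 mm across, 15 mm tall; origin at the centre of its underside
- cap: Bystander, loose: black lens cap, 48 mm across, 14 mm tall; origin at the centre of its underside
- driver: Bystander, loose: screwdriver 150 mm long, lying flat along its own x; origin under its middle
- mug: Bystander, loose: blue mug, 80 mm across, 90 mm tall; origin at the centre of its underside

How it is judged (in metres and radians):
On the way, in this order (a step that is already met when the one before it is completed fails the run):
1. the guard is slid open clear of the well (at least 50 mm) (value of joint guard above 0.05 m), for 0.2 s.
2. the orange key is held down (beyond 4.5 of its 6 mm) for 0.8 s with the guard open (value of joint reset above 0.0045 m and value of joint guard above 0.045 m), for 0.8 s.
3. the key is let up again (value of joint reset below 0.0015 m), for 0.1 s.
4. the guard is shut again (value of joint guard below 0.004 m and value of joint each of reset, blue_key below 0.0015 m), for 0.2 s.
At the end, for the whole second after the job is handed in: The guard is shut to within 4 mm, the orange and the blue key are both up (to within 1.5 mm) (all of step 4); the robot touches nothing.
It fails at once if the blue key is pressed (over 2.5 mm) (value of joint blue_key above 0.0025 m).
It fails at once if a loose thing on the bench is moved or lifted by more than 15 mm (distance of any of oil, canister, slidebox, dish, cap, driver, mug from where it was at the start of the episode above 0.015 m).
It also fails if it takes over 59 s, if anything falls off the work surface, if the arm or the gripper's body presses on something with over 40 N, if the wrist force passes 120 N, or if a joint passes its speed limit or range.

## Working session

There is one attempt and no reset: what is moved stays moved. The work goes in short steps, Python scripts to look and compute and a tool call to move; the robot and the scene stay as the last step left them, time stands still between calls to the robot, and variables do not carry over. Pictures are saved under pics/ and viewed, at most 10 in all, crops included, and the job is handed in when it is done.

Besides the shell and the picture viewer there is one more tool, called after "Call:" in YAML: its name, and indented under it one key for each argument. send_rows: Moves the arm, as the interface text tells. Its arguments: {"type":"object","properties":{"steps":{"type":"array"},"fingers":{"type":"number"},"newtons":{"type":"number"}},"required":["steps"]}

```bash
mkdir -p pics; cat > h.py <<'E'
import numpy as np, cv2
from station import sensors, cams, robot
from scipy.spatial.transform import Rotation as Ro
def toworld(p,x):
    return p["R"].T@(np.asarray(x)-p["t"])
def cloud(p):
    d=p["depth"]; v,u=np.mgrid[0:400,0:640]; K=p["mtx"]
    X=np.stack([(u-K[0,2])/K[0,0]*d,(v-K[1,2])/K[1,1]*d,d],-1)
    return (X-p["t"])@p["R"]
E
python3 - <<'E'
from h import *
s=sensors.observe(); print(s["time_s"],s["eef_pos"],s["tcp_rot"],s["finger_gap"])
for c in("top","side"):
    p=cams.read_camera(c); cv2.imwrite(f"pics/{c}0.png",p["color"])
    for l in("supply","controller","guard_rib","blue_key_top","oil","canister","mug"):
        r=cams.find_in(l,p)[:1]
        print(c,l,[(toworld(p,a["xyz"]).round(),round(a["confidence"],2)) for a in r])
    if c=="top": np.savez("top0",**{k:p[k] for k in("color","depth","mtx","R","t")})
E
```

```text
0.0 [158.58821015 552.11709935 204.64951782] [ 1.39449168e-01  9.90228838e-01 -8.52872160e-04 -2.23652588e-04] 1.0023368847841925
top supply [(array([ 531., -178.,   68.]), 0.75)]
top controller [(array([559., 209.,  69.]), 0.59)]
top guard_rib [(array([ 542., -219.,   75.]), 0.73)]
top blue_key_top [(array([ 757., -105.,   47.]), 0.67)]
top oil [(array([ 757., -106.,   48.]), 0.48)]
top canister [(array([769.,  71.,  64.]), 0.47)]
top mug [(array([ 418., -498.,   39.]), 0.82)]
side supply [(array([ 524., -207.,   74.]), 0.78)]
side controller []
side guard_rib [(array([ 543., -233.,   75.]), 0.82)]
side blue_key_top []
side oil [(array([ 762., -117.,   48.]), 0.73)]
side canister [(array([770.,  64.,  47.]), 0.73)]
side mug []
```

View pics/top0.png

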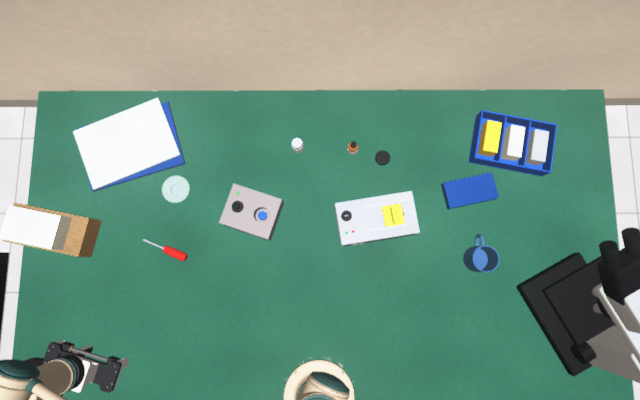

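```bash
python3 - <<'E'
from h import *
p=dict(np.load("top0.npz")); C=cloud(p); c=p["color"]
z=C[...,2]; hsv=cv2.cvtColor(c,cv2.COLOR_BGR2HSV)
w=(abs(C[...,0]-530)<170)&(abs(C[...,1]+190)<180)
top=w&(abs(z-71)<9)
n,lab,st,ce=cv2.connectedComponentsWithStats(top.astype(np.uint8))
i=1+np.argmax(st[1:,4]); P=C[lab==i]
print(len(P),np.median(P,0),cv2.minAreaRect(P[:,:2].astype(np.float32)))
Y=w&(hsv[...,0]>18)&(hsv[...,0]<38)&(hsv[...,1]>110)&(z>60)
P=C[Y]; print(len(P),P.min(0),P.max(0))
for lo,hi in((67,82),(90,105)):
    Q=P[(P[:,2]>lo)&(P[:,2]<hi)]; print(len(Q),np.median(Q,0) if len(Q) else 0,cv2.minAreaRect(Q[:,:2].astype(np.float32)) if len(Q) else 0)
E
```

```text
3164 [ 533.07202273 -178.5200342    70.11785133] ((535.497802734375, -179.0299835205078), (132.118896484375, 240.5602569580078), 9.160446166992188)
390 [ 396.88659362 -256.98508039   65.24771741] [ 575.62720206  -16.21396747 1412.47032443]
302 [ 542.05673425 -220.39536203   74.49631682] ((543.0726318359375, -226.0600128173828), (61.70957946777344, 57.51817321777344), 8.423398971557617)
66 [ 542.86407744 -226.6836016    96.09574455] ((543.6035766601562, -227.18179321289062), (48.7077522277832, 12.700188636779785), 9.352242469787598)
```

The picture shows the supply at about (377,218), with its dial on the left end and the guard at (392,215). The controller is at (251,211). The supply frame is at (535.5, -179), yaw +0.16 rad, and the guard is about 11 mm open. I'll turn the tool to line up with it and set off.

Call:
send_rows:
  steps:
    - [-0.5, -1, 0, -1]
    - [-0.5, -1, 0, -1]
    - [-0.5, -1, 0, -1]
    - [-0.5, -1, 0, -1]
    - [-0.5, -1, 0, -1]
  fingers: 0
  newtons: 20

```text
time_s: 1.22
eef_pos: [196.2, 447.0, 205.5]
tcp_rot: [-0.062, 0.998, 0.0, 0.0]
force: [-0.3, 0.4, 0.4]
finger_gap: 0.685
gripper_force: 0.0
```

Call:
send_rows:
  steps:
    - [-0.5, -1, 0, -0.5]
    - [-0.5, -1, 0, 0]
    - [-0.5, -1, 0, 0]
    - [-0.5, -1, 0, 0]
    - [-0.5, -1, 0, 0]

```text
time_s: 1.63
eef_pos: [261.3, 355.9, 205.7]
tcp_rot: [-0.08, 0.997, 0.0, 0.0]
force: [-0.1, -0.9, 0.5]
finger_gap: 0.325
gripper_force: 0.0
```

Call:
send_rows:
  steps:
    - [-0.4, -1, 0, 0]
    - [-0.4, -1, 0, 0]
    - [-0.4, -1, 0, 0]
    - [-0.4, -1, 0, 0]
    - [-0.4, -1, 0, 0]

```text
time_s: 2.05
eef_pos: [316.7, 263.6, 205.7]
tcp_rot: [-0.08, 0.997, 0.0, 0.0]
force: [1.0, 0.3, 0.2]
finger_gap: 0.005
gripper_force: 0.0
```

```bash
cat >> h.py <<'E'
A=0.16; O=np.array([535.5,-179,0.])
def sup(x):  # world->supply frame
    return Ro.from_euler("z",-A).apply(np.asarray(x)-O)
def to(y,z,x=0): # rows' units from the commanded ~ measured pose to supply-frame point
    s=sensors.observe(); R=Ro.from_quat(s["tcp_rot"])
    W=Ro.from_euler("z",A).apply([x,y,z])+O
    print("t",s["time_s"],"sup",sup(s["eef_pos"]).round(1),"yaw err",round(np.arctan2(R.as_matrix()[1,1],R.as_matrix()[0,1])-np.pi/2-A,3),"F",np.round(s["force"],1),"gap",round(s["finger_gap"],3))
    print("units",(R.inv().apply(W-s["eef_pos"])/20).round(2))
E
python3 -c "
from h import *
to(-90,150)"
```

```text
t 2.05 sup [-145.5  471.8  205.7] yaw err 0.0 F [1.  0.3 0.2] gap 0.005
units [ -7.26 -28.09   2.78]
```

Call:
send_rows:
  steps:
    - [-0.3, -1, 0, 0]
    - [-0.3, -1, 0, 0]
    - [-0.3, -1, 0, 0]
    - [-0.3, -1, 0, 0]
    - [-0.3, -1, 0, 0]

```text
time_s: 2.47
eef_pos: [362.2, 169.6, 205.7]
tcp_rot: [-0.08, 0.997, 0.0, 0.0]
force: [0.9, -0.1, -0.2]
finger_gap: 0.008
gripper_force: 0.0
```

Call:
send_rows:
  steps:
    - [-0.3, -1, 0, 0]
    - [-0.3, -1, 0, 0]
    - [-0.3, -1, 0, 0]
    - [-0.3, -1, 0, 0]
    - [-0.3, -1, 0, 0]

```text
time_s: 2.88
eef_pos: [407.8, 75.6, 205.7]
tcp_rot: [-0.08, 0.997, 0.0, 0.0]
force: [-0.1, -0.6, -0.4]
finger_gap: 0.005
gripper_force: 0.0
```

Call:
send_rows:
  steps:
    - [-0.3, -1, 0, 0]
    - [-0.3, -1, 0, 0]
    - [-0.3, -1, 0, 0]
    - [-0.3, -1, 0, 0]
    - [-0.3, -1, 0, 0]

```text
time_s: 3.3
eef_pos: [453.4, -18.3, 205.6]
tcp_rot: [-0.08, 0.997, 0.0, 0.0]
force: [0.1, 1.3, 0.4]
finger_gap: 0.004
gripper_force: 0.0
```

Call:
send_rows:
  steps:
    - [-0.3, -1, 0, 0]
    - [-0.3, -1, 0, 0]
    - [-0.3, -1, 0, 0]
    - [-0.3, -1, 0, 0]
    - [-0.3, -1, 0, 0]

```text
time_s: 3.72
eef_pos: [498.9, -112.3, 205.5]
tcp_rot: [-0.08, 0.997, 0.0, 0.0]
force: [-0.7, 0.3, -0.9]
finger_gap: 0.003
gripper_force: 0.0
```

Call:
send_rows:
  steps:
    - [-0.3, -1, 0, 0]
    - [-0.3, -1, 0, 0]
    - [-0.3, -1, 0, 0]
    - [-0.3, -1, 0, 0]
    - [0, -1, 0, 0]

```text
time_s: 4.13
eef_pos: [539.4, -207.1, 205.3]
tcp_rot: [-0.08, 0.997, 0.0, 0.0]
force: [-0.3, -0.4, 0.2]
finger_gap: 0.006
gripper_force: 0.0
```

```bash
cat > w.py <<'E'
from h import *
import sys
def wrist(name):
    s=sensors.observe(); p=cams.read_camera("wrist"); cv2.imwrite(f"pics/{name}.png",p["color"])
    H=p["hand_eye"]; T=np.eye(4); T[:3,:3]=Ro.from_quat(s["tcp_rot"]).as_matrix(); T[:3,3]=s["eef_pos"]
    E=np.linalg.inv(T@H); p["R"],p["t"]=E[:3,:3],E[:3,3]
    return p,cloud(p)
p,C=wrist(sys.argv[1]); z=C[...,2]; h=cv2.cvtColor(p["color"],cv2.COLOR_BGR2HSV)
Y=(h[...,0]>18)&(h[...,0]<38)&(h[...,1]>110)
O_=(h[...,0]>4)&(h[...,0]<18)&(h[...,1]>150)
for n,m in(("rib",Y&(z>90)&(z<103)),("plate",Y&(z>68)&(z<82)),("orange",O_&(z>30)&(z<70))):
    Q=C[m]
    if len(Q)>30:
        S=sup(Q); print(n,len(Q),"min",np.percentile(S,2,axis=0).round(1),"max",np.percentile(S,98,axis=0).round(1),"rect",cv2.minAreaRect(Q[:,:2].astype(np.float32)))
E
python3 w.py w1; python3 -c "
from h import *
to(-85,150)"
```

```text
rib 661 min [-24.5 -53.3  94.2] max [ 22.7 -41.9  97.9] rect ((542.4912719726562, -226.21820068359375), (49.23866653442383, 11.51543140411377), 8.559925079345703)
plate 2997 min [-31.2 -76.4  73.2] max [ 30.1 -18.8  76.3] rect ((543.1500244140625, -226.15919494628906), (63.65070343017578, 59.61886215209961), 9.55545711517334)
t 4.1833 sup [ -0.9 -32.6 205.1] yaw err -0.001 F [ 1.4 -2.4  0.5] gap 0.006
units [-0.05 -2.61  2.77]
```

View pics/w1.png

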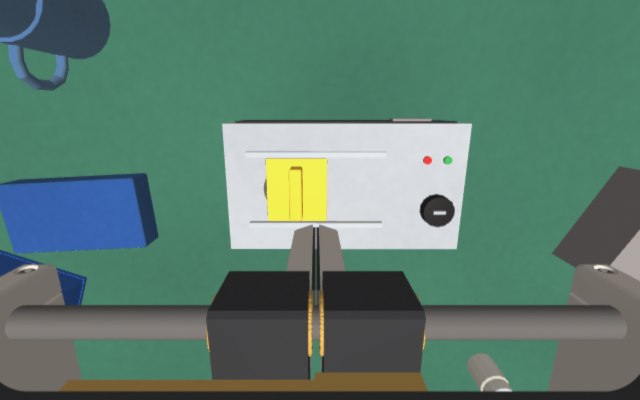

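The wrist view shows the guard at (297,188), with the dial on the right and the rib at (295,192). This agrees with the top camera: rib at supply y -47.6. I'll go behind the rib and down.

Call:
send_rows:
  steps:
    - [-0.05, -1, 0.3, 0]
    - [0, -1, 0.6, 0]
    - [0, -0.6, 0.8, 0]
    - [0, 0, 0.8, 0]
    - [0, 0, 0.8, 0]

```text
time_s: 4.6
eef_pos: [547.4, -257.9, 138.7]
tcp_rot: [-0.079, 0.997, 0.0, 0.0]
force: [-0.3, 1.5, -0.9]
finger_gap: 0.003
gripper_force: 0.0
```

Call:
send_rows:
  steps:
    - [0, 0, 0.9, 0]
    - [0, 0, 0.9, 0]
    - [0, 0, 0.7, 0]
    - [0, 0, 0.2, 0]
    - [0, 0, 0, 0]

```text
time_s: 5.02
eef_pos: [546.6, -256.5, 84.3]
tcp_rot: [-0.08, 0.997, 0.001, -0.001]
force: [-0.2, 0.3, 1.0]
finger_gap: 0.007
gripper_force: 0.0
```

```bash
python3 -c "
from h import *
to(-5,84)"
```

```text
t 5.0167 sup [ -1.4 -78.3  84.3] yaw err 0.0 F [-0.2  0.3  1. ] gap 0.007
units [-0.07  3.66  0.02]
```

Call:
send_rows:
  steps:
    - [-0.05, 0.4, 0, 0]
    - [0, 0.5, 0, 0]
    - [0, 0.5, 0, 0]
    - [0, 0.4, 0, 0]
    - [0, 0.4, 0, 0]

```text
time_s: 5.43
eef_pos: [542.3, -213.0, 86.5]
tcp_rot: [-0.08, 0.997, -0.001, 0.001]
force: [1.5, -1.6, 1.1]
finger_gap: 0.006
gripper_force: 0.9
```

Call:
send_rows:
  steps:
    - [0, 0.2, 0, 0]
    - [0, 0.15, 0, 0]
    - [0, 0.1, 0, 0]
    - [0, 0.1, 0, 0]
    - [0, 0, 0, 0]

```text
time_s: 5.85
eef_pos: [539.4, -202.5, 85.4]
tcp_rot: [-0.08, 0.997, 0.0, -0.0]
force: [0.5, -0.8, 0.5]
finger_gap: 0.001
gripper_force: 0.3
```

```bash
python3 w.py w2; python3 -c "
from h import *
to(-15,84)"
```

```text
rib 1291 min [-24.9 -23.4  91.4] max [12.6  0.  98. ] rect ((532.7178344726562, -196.0277862548828), (39.86150360107422, 33.16926574707031), 9.090827941894531)
plate 4916 min [-31.8 -34.2  73.1] max [23.1 23.2 76.1] rect ((533.0070190429688, -185.13766479492188), (57.7104606628418, 60.11616516113281), 8.572324752807617)
orange 1148 min [-13.5 -70.4  42.6] max [ 11.  -46.3  50.8] rect ((544.2457275390625, -236.8859405517578), (26.38465118408203, 26.57497215270996), 70.14470672607422)
t 5.9 sup [  0.  -23.8  85.3] yaw err 0.0 F [-0.5 -0.4  0.7] gap 0.007
units [0.   0.44 0.07]
```

Guard is at about 54.5 mm, and the key shows at supply (-1,-59). I'll push gently to the stop.

Call:
send_rows:
  steps:
    - [0, 0.1, 0, 0]
    - [0, 0.1, 0, 0]
    - [0, 0.05, 0, 0]
    - [0, 0.05, 0, 0]
    - [0, 0, 0, 0]

```text
time_s: 6.32
eef_pos: [538.4, -196.7, 85.2]
tcp_rot: [-0.08, 0.997, 0.0, -0.0]
force: [0.6, -0.2, 0.4]
finger_gap: 0.003
gripper_force: 0.5
```

```bash
python3 w.py w3; python3 -c "
from h import *
to(-30,120)"
```

```text
rib 1289 min [-24.8 -17.9  91.4] max [12.3  5.8 98. ] rect ((531.6277465820312, -190.20657348632812), (39.4000129699707, 33.13899230957031), 9.044631958007812)
plate 4857 min [-31.6 -28.3  73.3] max [22.9 29.1 76.1] rect ((532.0228881835938, -179.3407440185547), (57.38170623779297, 59.983612060546875), 9.14341926574707)
orange 1160 min [-13.5 -70.5  42.8] max [ 11.1 -46.1  50.8] rect ((544.2994384765625, -236.8079071044922), (26.457767486572266, 26.774505615234375), 64.73381805419922)
t 6.3667 sup [  0.  -17.9  85.2] yaw err 0.0 F [-0.6 -0.5  0.2] gap 0.005
units [ 0.   -0.6  -1.74]
```

Call:
send_rows:
  steps:
    - [0, 0.1, 0, 0]
    - [0, 0, 0, 0]
    - [0, 0, 0, 0]
    - [0, 0, 0, 0]
    - [0, 0, 0, 0]

```text
time_s: 6.78
eef_pos: [538.3, -195.5, 85.3]
tcp_rot: [-0.08, 0.997, -0.0, -0.0]
force: [-1.1, -4.8, -2.2]
finger_gap: 0.006
gripper_force: 2.3
```

Call:
send_rows:
  steps:
    - [0, -0.5, 0, 0]
    - [0, -0.5, -0.5, 0]
    - [0, -0.6, -0.5, 0]
    - [0, -0.5, 0, 0]
    - [0, 0, 0, 0]

```text
time_s: 7.2
eef_pos: [546.3, -238.1, 105.8]
tcp_rot: [-0.079, 0.997, -0.0, 0.001]
force: [0.3, -0.8, 0.6]
finger_gap: 0.001
gripper_force: 0.0
```

```bash
python3 w.py w4; python3 -c "
from h import *
to(-59.3,56,-0.5)"
```

```text
rib 1567 min [-24.6  -5.   90.7] max [22.6  6.4 97.8] rect ((534.8884887695312, -178.04481506347656), (49.40580749511719, 12.494280815124512), 9.461756706237793)
plate 5786 min [-31.5 -28.   73.2] max [30.4 29.8 78.6] rect ((535.3532104492188, -177.70578002929688), (64.51769256591797, 60.44546127319336), 9.118680000305176)
orange 937 min [-13.4 -70.7  44.1] max [ 10.9 -46.8  50.9] rect ((544.4303588867188, -237.06687927246094), (26.68301773071289, 25.580039978027344), 9.294024467468262)
t 7.25 sup [  0.5 -58.6 105.2] yaw err -0.001 F [-0.2  0.9 -0. ] gap 0.002
units [ 0.05 -0.04  2.46]
```

View pics/w4.png

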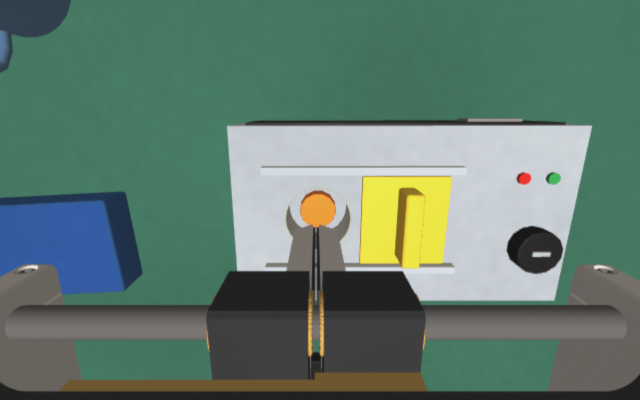

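The stop was felt at about 5 N, so the guard is fully open. The picture shows the orange key at (318,208) in the open well, straight ahead of the fingers. Now down.

Call:
send_rows:
  steps:
    - [0.05, 0, 0.5, 0]
    - [0, 0, 0.5, 0]
    - [0, 0, 0.5, 0]
    - [0, 0, 0.5, 0]
    - [0, 0, 0.4, 0]

```text
time_s: 7.67
eef_pos: [543.2, -235.6, 55.3]
tcp_rot: [-0.08, 0.997, 0.001, -0.001]
force: [-0.1, -0.1, 0.2]
finger_gap: 0.005
gripper_force: 0.0
```

Call:
send_rows:
  steps:
    - [0, 0, 0.15, 0]
    - [0, 0, 0.15, 0]
    - [0, 0, 0.1, 0]
    - [0, 0, 0.05, 0]
    - [0, 0, 0, 0]

```text
time_s: 8.08
eef_pos: [544.0, -236.3, 48.7]
tcp_rot: [-0.08, 0.997, 0.0, -0.0]
force: [-1.4, 1.0, 2.4]
finger_gap: 0.004
gripper_force: 1.1
```

```bash
python3 -c "
from h import *
to(-59.3,44,-0.5)"
```

```text
t 8.0833 sup [ -0.8 -57.9  48.7] yaw err 0.0 F [-1.4  1.   2.4] gap 0.004
units [-0.01 -0.07  0.23]
```

Contact. Pressing on.

Call:
send_rows:
  steps:
    - [0, -0.05, 0.1, 0]
    - [0, 0, 0.1, 0]
    - [0, 0, 0.05, 0]
    - [0, 0, 0.05, 0]
    - [0, 0, 0, 0]

```text
time_s: 8.5
eef_pos: [544.8, -237.6, 44.1]
tcp_rot: [-0.08, 0.997, -0.0, 0.001]
force: [-3.1, 2.6, 9.9]
finger_gap: 0.006
gripper_force: 5.5
```

Call:
send_rows:
  steps:
    - [0, 0, 0.05, 0]
    - [0, 0, 0, 0]
    - [0, 0, 0, 0]
    - [0, 0, 0, 0]
    - [0, 0, 0, 0]

```text
time_s: 8.92
eef_pos: [544.8, -237.6, 44.1]
tcp_rot: [-0.08, 0.997, -0.0, 0.001]
force: [-3.1, 3.6, 16.4]
finger_gap: 0.004
gripper_force: 8.0
```

Call:
send_rows:
  steps:
    - [0, 0, 0, 0]
    - [0, 0, 0, 0]
    - [0, 0, 0, 0]
    - [0, 0, 0, 0]
    - [0, 0, 0, 0]

```text
time_s: 9.33
eef_pos: [544.8, -237.6, 44.0]
tcp_rot: [-0.08, 0.997, -0.0, 0.001]
force: [-4.2, 2.2, 15.9]
finger_gap: 0.006
gripper_force: 7.9
```

Call:
send_rows:
  steps:
    - [0, 0, 0, 0]
    - [0, 0, 0, 0]
    - [0, 0, 0, 0]
    - [0, 0, 0, 0]
    - [0, 0, 0, 0]

```text
time_s: 9.75
eef_pos: [544.8, -237.6, 44.0]
tcp_rot: [-0.08, 0.997, -0.0, 0.001]
force: [-4.8, 2.6, 16.1]
finger_gap: 0.006
gripper_force: 8.0
```

Call:
send_rows:
  steps:
    - [0, 0, 0, 0]
    - [0, 0, 0, 0]
    - [0, 0, 0, 0]
    - [0, 0, 0, 0]
    - [0, 0, 0, 0]

```text
time_s: 10.17
eef_pos: [544.8, -237.6, 44.0]
tcp_rot: [-0.08, 0.997, -0.0, 0.001]
force: [-3.4, 3.7, 15.5]
finger_gap: 0.005
gripper_force: 8.0
```

Held at the bottom for over 1.5 s. Now up to about z 125, then over the rib to its far side.

Call:
send_rows:
  steps:
    - [0, 0, -0.4, 0]
    - [0, 0, -0.6, 0]
    - [0, 0, -0.8, 0]
    - [0, 0, -0.8, 0]
    - [0, 0, -0.8, 0]

```text
time_s: 10.58
eef_pos: [544.5, -238.1, 109.8]
tcp_rot: [-0.08, 0.997, -0.0, 0.0]
force: [-0.9, -0.6, -0.3]
finger_gap: 0.001
gripper_force: 0.0
```

Call:
send_rows:
  steps:
    - [0, 0, -0.7, 0]
    - [0, 0, 0, 0]
    - [0, 0.8, 0, 0]
    - [0, 0.9, 0, 0]
    - [0, 0.9, 0, 0]

```text
time_s: 11.0
eef_pos: [534.5, -184.0, 121.9]
tcp_rot: [-0.08, 0.997, 0.001, -0.001]
force: [-0.3, 0.5, 0.1]
finger_gap: 0.006
gripper_force: 0.0
```

Call:
send_rows:
  steps:
    - [0, 0.9, 0, 0]
    - [0, 0.7, 0, 0]
    - [0, 0.3, 0, 0]
    - [0, 0, 0, 0]
    - [0, 0, 0, 0]

```text
time_s: 11.42
eef_pos: [529.9, -148.3, 123.2]
tcp_rot: [-0.081, 0.997, -0.0, -0.0]
force: [0.2, -0.9, -0.4]
finger_gap: 0.004
gripper_force: 0.0
```

```bash
python3 -c "
from h import *
to(32,84)"
```

```text
t 11.4167 sup [ -0.6  31.2 123.2] yaw err 0.001 F [ 0.2 -0.9 -0.4] gap 0.004
units [-0.03  0.04  1.96]
```

Call:
send_rows:
  steps:
    - [0, 0, 0.6, 0]
    - [0, 0, 0.7, 0]
    - [0, 0, 0.5, 0]
    - [0, 0, 0.15, 0]
    - [0, 0, 0, 0]

```text
time_s: 11.83
eef_pos: [529.4, -149.0, 83.4]
tcp_rot: [-0.08, 0.997, 0.0, -0.001]
force: [0.3, -0.1, 0.3]
finger_gap: 0.004
gripper_force: 0.0
```

Call:
send_rows:
  steps:
    - [0, -0.3, 0, 0]
    - [0, -0.4, 0, 0]
    - [0, -0.5, 0, 0]
    - [0, -0.5, 0, 0]
    - [0, -0.5, 0, 0]

```text
time_s: 12.25
eef_pos: [537.4, -193.3, 84.9]
tcp_rot: [-0.08, 0.997, 0.0, 0.0]
force: [0.0, 2.1, 1.2]
finger_gap: 0.007
gripper_force: 1.0
```

Call:
send_rows:
  steps:
    - [0, -0.4, 0, 0]
    - [0, -0.3, 0, 0]
    - [0, -0.2, 0, 0]
    - [0, -0.2, 0, 0]
    - [0, -0.1, 0, 0]

```text
time_s: 12.67
eef_pos: [541.0, -216.4, 84.5]
tcp_rot: [-0.08, 0.997, -0.0, 0.0]
force: [-0.7, 1.4, 0.7]
finger_gap: 0.007
gripper_force: 0.8
```

Call:
send_rows:
  steps:
    - [0, -0.1, 0, 0]
    - [0, -0.1, 0, 0]
    - [0, -0.05, 0, 0]
    - [0, 0, 0, 0]
    - [0, 0, 0, 0]

```text
time_s: 13.08
eef_pos: [541.3, -219.0, 84.5]
tcp_rot: [-0.08, 0.997, 0.002, -0.0]
force: [0.4, 5.3, 3.7]
finger_gap: 0.008
gripper_force: 2.5
```

```bash
python3 -c "
from h import *
to(-43,84)"
```

```text
t 13.0833 sup [ -0.6 -40.4  84.5] yaw err 0.0 F [0.4 5.3 3.7] gap 0.008
units [-0.03 -0.13  0.02]
```

Call:
send_rows:
  steps:
    - [0, -0.1, 0, 0]
    - [0, 0, 0, 0]
    - [0, 0, 0, 0]
    - [0, 0, 0, 0]
    - [0, 0, 0, 0]

```text
time_s: 13.5
eef_pos: [541.3, -219.1, 84.5]
tcp_rot: [-0.08, 0.997, 0.003, -0.0]
force: [0.0, 7.7, 5.2]
finger_gap: 0.007
gripper_force: 4.4
```

Call:
send_rows:
  steps:
    - [0, 0.4, 0, 0]
    - [0, 0.5, 0, 0]
    - [0, 0.3, -0.5, 0]
    - [0, 0, -1, 0]
    - [0, 0, -1, 0]

```text
time_s: 13.92
eef_pos: [537.3, -198.3, 134.9]
tcp_rot: [-0.081, 0.997, 0.0, -0.001]
force: [0.7, -0.8, 0.3]
finger_gap: 0.001
gripper_force: 0.0
```

Call:
send_rows:
  steps:
    - [0, 0, -1, 0]
    - [0, 0, -1, 0]
    - [0, 0, -0.5, 0]
    - [0, 0, 0, 0]
    - [0, 0, 0, 0]

```text
time_s: 14.33
eef_pos: [538.1, -199.1, 184.7]
tcp_rot: [-0.08, 0.997, -0.0, 0.0]
force: [0.0, 0.5, 0.2]
finger_gap: 0.009
gripper_force: 0.0
```

```bash
python3 w.py w5; python3 -c "
from h import *
to(0,200)
p=cams.read_camera('top');a=cv2.imread('pics/top0.png');cv2.imwrite('pics/top1.png',p['color'])"
```

```text
rib 791 min [-24.7 -64.4  92.4] max [ 23.1 -52.8  97.8] rect ((544.5040893554688, -237.036376953125), (49.66090393066406, 12.115792274475098), 8.931756019592285)
plate 3327 min [-31.  -87.4  73.2] max [ 30.  -30.   76.3] rect ((544.7384033203125, -237.2708740234375), (63.5236701965332, 59.46796417236328), 8.82683277130127)
t 14.3833 sup [ -1.2 -19.9 183.8] yaw err 0.0 F [ 0.   0.1 -0.6] gap 0.009
units [-0.06  0.99 -0.81]
```

View pics/w5.png

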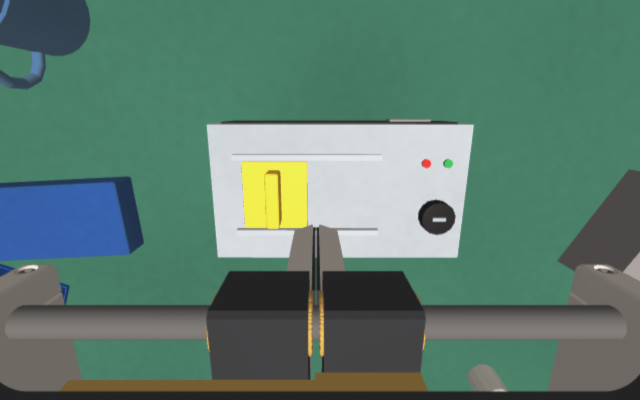

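View pics/top1.png

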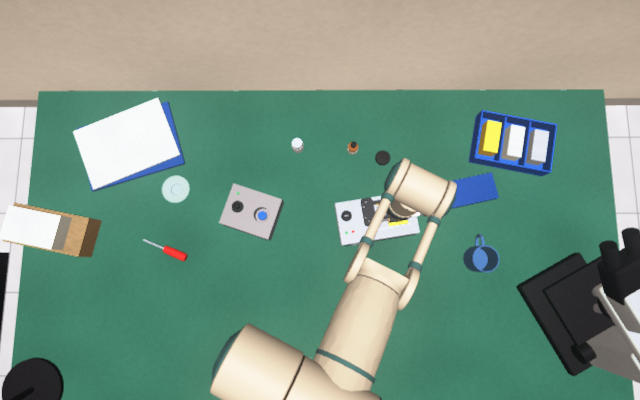

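The wrist view shows the guard at (275,195), back over the well at its stop. In the top view the bystanders stand where they were, and the arm is clear. Handing in.

```bash
python3 -c "
from station import robot
print(robot.close_job())"
```

```text
the job is handed in; nothing more can be done
None
```

I pushed the guard fully open, held the orange key down for over a second, let it up, pushed the guard shut to its stop, drew clear and handed the job in; the hand-in returned no verdict.

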